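# Turn over a display module in its assembly frame and lock it

### The arm

A 6-joint arm with a two-finger parallel gripper is mounted at the origin on the work surface. World frame = base frame: x ahead of the robot, y to its left, z up, the work surface at z = 0. Lengths are in m, angles in rad, forces in N, time in s.
With the tool pointing down it reaches from about 0.25 to 0.775 m from the base axis. Payload 4 kg.
Tool frame: the origin (TCP) lies midway between the tips of the shut fingers; the grasp point (between the pads) lies 19 mm behind it; z points along the fingers, y is the direction in which the jaws open and shut (so a half turn about z gives the same grasp; the last joint's range is limited). The gripper opens to 94 mm and grips with 3 to 60 N. Pads are 16 mm wide; open, the fingers measure 119 mm over their backs; the gripper's body (75 mm by 177 mm) begins 78 mm behind the grasp point.
Start: joints at [-1.223, 0.087, 1.371, -0, 1.684, -0.103], TCP at [0.24, -0.495, 0.206] pointing down, gripper open.
Joint ranges: [-3.1, 3.1], [-0.76, 2.03], [0.27, 2.55], [-1.08, 4.22], [0.17, 2.65], [-2.57, 2.57]. Speed limits (rad/s): [2.79, 2.79, 3.14, 3.14, 3.14, 3.14].

### API

Orientations are given as [roll, pitch, yaw] about the fixed x, y, z axes, in that order (R = Rz(yaw) Ry(pitch) Rx(roll)).
In Python, from bench import robot gives the robot as it stands.
- The arm moves only by the tool carry_out, never from a script. Its argument "deltas" is text: rows parted by semicolons, each of 7 numbers parted by spaces: the shift along the tool's x, y, z in mm, then the turn, a rotation vector about the tool's x, y, z in rad, then the closure, from 0 (fully open) to 1 (shut). A call has exactly 8 rows; each row is the pose to reach, as a shift and turn from the pose commanded when the call began, along the tool's axes at that moment; what a row does not reach only later rows make up. A row lasts 1/12 s, in which the tool goes at most 41.7 mm and 7.16 degrees, less where a joint would pass 70% of its speed; a pose out of reach is approached as far as the arm can. A call with a gripper value outside its range is refused whole. The fingers move at their own pace and stop on an object; the grip force is fixed at half the most. Time passes only in rows, so rows that repeat a pose let the fingers close, or fill a call up. It gives the time, the measured TCP pose, the force and the opening at its end, in the units of the state.
- robot.get_obs(): the state, without advancing time (a new reading comes with each control period).
- robot.snapshot(name): name is "side" or "top" or "wrist"; returns a dict with "pixels" (384x512x3 uint8, red, green, blue), "range_z" (384x512 float32, m along the optical axis (not along the pixel's ray), 0 where there is no reading), "camera_matrix" (3x3 intrinsics, pixels), "rvec" (rotation vector, rad) and "tvec" (3), from world to camera coordinates, as OpenCV has them. Camera axes: x right, y down, z forward; pixel columns grow to the right and rows downward; lengths in m; the calibration is good to about 2 mm. A picture is of the moment at which its call begins.
- robot.close_job(): hands the job in, once; it reports no verdict.
Trained networks look in a picture, given as the dict that the camera call returned (one of the last four; its "shot" number tells which), for a name from the list of things; names that differ only in an ending like _2 or _b are one class to them, and where a whole thing is asked for, a point or a joint stands for the part that bears it (a point fixed in the world has none). Each returns a list of dicts, best first, with "p" (0 to 1); they miss things now and then, are a little off and sometimes report something else, mostly with a low value. They report only what shows in the picture. A call takes as long as a camera call.
- robot.look_for(picture, thing): "at" ([x, y, z] in m, in the coordinates of the camera as it stood for that picture, good to about 4 mm: the middle of the surface that is visible of it).
- robot.place_of(picture, thing): "at" ([x, y, z] in m, in the coordinates of the camera as it stood for that picture, good to about 4 mm: a listed point, or the origin of a listed thing).
The state is a dict: "time": time; "joint_positions": joint angles; "qvel": joint speeds; "joint_torque": joint torques, N m; "tool_pos": TCP position; "ee_rot": TCP orientation; "wrist_force": force on the tool from outside, world axes, zero at the start; "wrist_torque": the same for the moment, N m; "width": finger opening in m.
Only numpy, scipy, OpenCV 4.12 (cv2) and the standard library are available. Lean on these libraries where they do the work, as an engineer would, in place of code of your own. Each camera call takes 0.05 s, during which the arm holds its last target.

### The job

Turn the display module in the assembly frame over, so that its component side faces up and it sits level against its stop, then turn the frame's locking knob fully home, its bar in line with the module's long axis. The aluminium block standing on the frame's base plate is in the way: first tip it over the plate's edge, without lifting it off, so that it comes to lie flat on the bench beside the plate on the face that looked away from the module. Leave the other things on the bench where they are and let go of everything.

Things in the scene. Friction and masses are not known exactly. Their poses are not given: they have to be found in the camera images.
- frame: Fixed frame. Origin: on the bench under the turning axis, midway between its cheeks; y along the turning axis (the module's long axis), x across it, z up. Steel base plate 25 mm thick, x -75 to +82 mm, y -125 to +125 mm. Two aluminium cheeks 60 mm wide in x, 139 mm high, inner faces at y = -100 and +100 mm; the knob stands on the one at -y. The turning axis is 115 mm above the bench at x = 0.
- carrier (a joint): Turning angle (rad) of the module about frame y; it stays where left (friction: 2 to 3 N at the long edge). 0: level, display up, leading long edge towards frame -x; growing: that edge rises, stands straight up at 1.57, passes over to frame +x and comes down; 3.14: level, component side up; stop at 3.16. Starts at 0.85 to 1.35, leading edge raised on the -x side.
- carrier_edge (a point): Middle of the module's leading long edge, 55 mm from the turning axis. The module is a flat aluminium rim 170 mm long (frame y), 110 mm wide, 10 mm thick, the axis through its middle; a black display in one face, a green board with chips in the other. The bare rim along each long edge is 12 mm wide.
- knob (a joint): Angle (rad) of the locking knob about its vertical axis, growing clockwise from above. About 0 (start -0.25 to 0.15): open, bar along frame x. 1.57: locked, bar along frame y, at its stop. A steel tongue under it swings over an index plate on the module's end, goes home only while the module is level within about 0.07 rad, and then holds it. Friction 0.05 N m.
- knob_grip (a point): Middle of the knob's grip bar, on the knob's axis (frame x = 0, y = -111 mm), 182 mm above the bench. Black bar 60 mm long (this point's x axis), 14 mm thick (y axis), 36 mm high, 158 to 194 mm above the bench, on a round skirt 48 mm across (top at 158 mm).
- block_center (a point): Centre of the loose aluminium block, 44 x 50 x 120 mm (its x, y, z), 0.45 to 0.8 kg. Starts upright on the base plate, its x axis within 4 degrees of frame x, its +x face 7 to 12 mm out over the plate's +x edge, top 145 mm above the bench, in the module's swing. Tipped about that edge it drops 25 mm to the bench and lies on its +x face (x axis down).
- turret_mid (a point): Bystander: grey round tool turret with thin tools, 72 mm across, 112 mm high; centre at half height of its body, 31 mm above its foot.
- jar_mid (a point): Bystander: glass jar with steel cap, 64 mm across, 85 mm high; its centre, 42 mm above its foot.
- box_mid (a point): Bystander: dark wooden box 72 x 92 x 66 mm; its centre, 33 mm above its foot.
- stand_mid (a point): Bystander: brass stand with a round foot 68 mm across, 90 mm high; its mid-height, 45 mm above its foot.

How it is judged:
By the outcome, as a careful person would: the job done as asked, in the order asked, and still so for the second after the job is handed in, with the robot touching nothing.
It also fails if it takes over 66 s, if anything falls off the work surface, if the arm or the gripper's body presses on something with over 40 N, if the wrist force passes 120 N, or if a joint passes its speed limit or range.

## Working session

There is one attempt and no reset: what is moved stays moved. The work goes in short steps, Python scripts to look and compute and a tool call to move; the robot and the scene stay as the last step left them, time stands still between calls to the robot, and variables do not carry over. Pictures are saved under pics/ and viewed, and the job is handed in when it is done.

Besides the shell and the picture viewer there is one more tool, called after ">>>" in YAML: its name, and indented under it one key for each argument. carry_out: Moves the arm, as the interface text tells. Its arguments: {"type":"object","properties":{"deltas":{"type":"string"}},"required":["deltas"]}

```bash
ls; mkdir -p pics; python3 - <<'E'
from bench import robot
import cv2,numpy as np
print(robot.get_obs())
for n in ("side","top"):
    s=robot.snapshot(n)
    cv2.imwrite(f"pics/{n}0.png",s["pixels"][:,:,::-1])
    R,_=cv2.Rodrigues(np.array(s["rvec"]));t=np.array(s["tvec"]).ravel()
    print(n,"cam at",-R.T@t)
    for th in ["frame","carrier_edge","knob_grip","block_center","turret_mid","jar_mid","box_mid","stand_mid"]:
        r=robot.place_of(s,th)
        for d in r[:1]:
            print(th,round(d["p"],2),(R.T@(np.array(d["at"])-t)).round(4))
E
```

```text
pics
{'time': 0.0, 'joint_positions': array([-1.22310350e+00,  8.79803760e-02,  1.37223800e+00, -2.36671261e-05,
        1.68356536e+00, -1.03085968e-01]), 'qvel': array([ 0.00049059, -0.00039519,  0.00028515, -0.00044243, -0.00129033,
        0.00018906]), 'joint_torque': array([-1.14040071e-03, -3.40186858e+01, -3.02425611e+01,  7.16410694e-02,
        3.29927285e-02, -1.71984743e-04]), 'tool_pos': array([ 0.23942908, -0.49455701,  0.20429853]), 'ee_rot': array([-3.13941078e+00, -2.02072828e-04,  4.50775934e-01]), 'wrist_force': array([-0.59532081,  0.8899549 , -0.68574645]), 'wrist_torque': array([ 0.03391058, -0.03568363,  0.00998747]), 'width': 0.0938565397383658}
side cam at [0.53579229 0.70852179 0.55392595]
frame 0.72 [ 0.536  -0.0292 -0.0036]
carrier_edge 0.63 [ 0.5059 -0.0241  0.1563]
knob_grip 0.97 [ 0.5259 -0.1389  0.1823]
block_center 0.58 [ 0.6005 -0.0316  0.087 ]
turret_mid 0.75 [ 0.6942 -0.2168  0.0303]
jar_mid 0.76 [0.6043 0.1643 0.0456]
box_mid 0.93 [0.7065 0.1214 0.0364]
stand_mid 0.85 [0.4015 0.0841 0.041 ]
top cam at [0.40917074 0.03737913 1.149601  ]
frame 0.7 [ 0.534  -0.0272 -0.004 ]
carrier_edge 0.75 [ 0.5016 -0.0248  0.1625]
knob_grip 0.66 [ 0.5269 -0.1376  0.1854]
turret_mid 0.58 [ 0.6953 -0.2168  0.0291]
jar_mid 0.71 [0.603  0.1586 0.0415]
box_mid 0.65 [0.7022 0.1233 0.0325]
stand_mid 0.95 [0.4038 0.0818 0.0425]
```

View pics/side0.png

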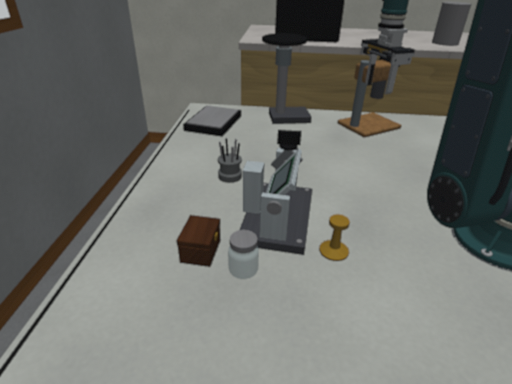

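View pics/top0.png

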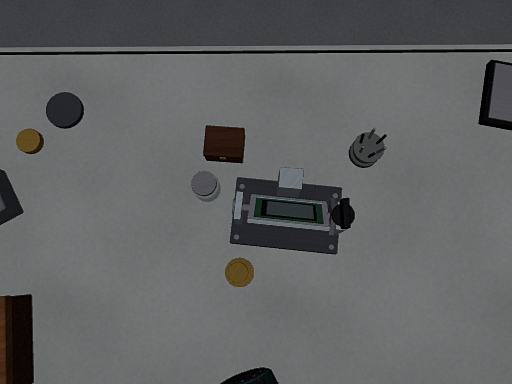

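```bash
cat > h.py <<'E'
from bench import robot
import cv2,numpy as np
def shot(n):
    s=robot.snapshot(n)
    R,_=cv2.Rodrigues(np.array(s["rvec"],float));t=np.array(s["tvec"],float).ravel()
    return s,R,t
def cloud(s,R,t):
    K=s["camera_matrix"];z=s["range_z"]
    v,u=np.mgrid[0:z.shape[0],0:z.shape[1]]
    P=np.stack([(u-K[0,2])/K[0,0]*z,(v-K[1,2])/K[1,1]*z,z],-1)
    W=(P-t)@R
    W[z<=0]=np.nan
    return W
def save(s,f,box=None,k=4):
    im=s["pixels"][:,:,::-1]
    if box: 
        a,b,c,d=box; im=im[b:d,a:c]
    im=cv2.resize(im,None,fx=k,fy=k,interpolation=cv2.INTER_CUBIC)
    im=cv2.convertScaleAbs(im,alpha=1.5,beta=15)
    cv2.imwrite(f,im)
E
python3 - <<'E'
from h import *
s,R,t=shot("top"); W=cloud(s,R,t)
save(s,"pics/top1.png",(215,150,385,270),4.5)
np.save("top.npy",W)
def rect(lo,hi,xl=(.4,.68),yl=(-.2,.13),name=""):
    m=(W[...,2]>lo)&(W[...,2]<hi)&(W[...,0]>xl[0])&(W[...,0]<xl[1])&(W[...,1]>yl[0])&(W[...,1]<yl[1])
    p=W[m]
    r=cv2.minAreaRect(p[:,:2].astype(np.float32)*1000)
    print(name,len(p),p.mean(0).round(4),r,"p1/99",np.percentile(p[:,:2],[1,99],axis=0).round(3).tolist(), "zmed",np.median(p[:,2]).round(4))
rect(.015,.035,name="plate")
rect(.140,.152,xl=(.58,.68),yl=(-.07,.0),name="block")
rect(.132,.146,yl=(.06,.13),name="cheek+")
rect(.18,.21,yl=(-.2,-.1),name="knob")
s,R,t=shot("side"); save(s,"pics/side1.png",(220,120,340,270),4)
np.save("side.npy",cloud(s,R,t))
E
```

```text
plate 3812 [ 0.5284 -0.0227  0.025 ] ((545.740478515625, -36.9854736328125), (258.5097961425781, 330.79779052734375), 1.371269941329956) p1/99 [[0.453, -0.186], [0.669, 0.101]] zmed 0.025
block 483 [ 0.6023 -0.0306  0.145 ] ((602.4583129882812, -31.02446174621582), (50.17702865600586, 44.53098678588867), 85.03012084960938) p1/99 [[0.58, -0.055], [0.625, -0.006]] zmed 0.145
cheek+ 205 [0.5451 0.0805 0.1384] ((545.6064453125, 83.07997131347656), (20.481843948364258, 60.376399993896484), 83.76370239257812) p1/99 [[0.515, 0.072], [0.575, 0.089]] zmed 0.1384
knob 243 [ 0.5228 -0.1358  0.1929] ((523.0016479492188, -137.0227813720703), (59.08021545410156, 15.045140266418457), 0.8362537026405334) p1/99 [[0.494, -0.144], [0.552, -0.129]] zmed 0.1936
```

View pics/top1.png

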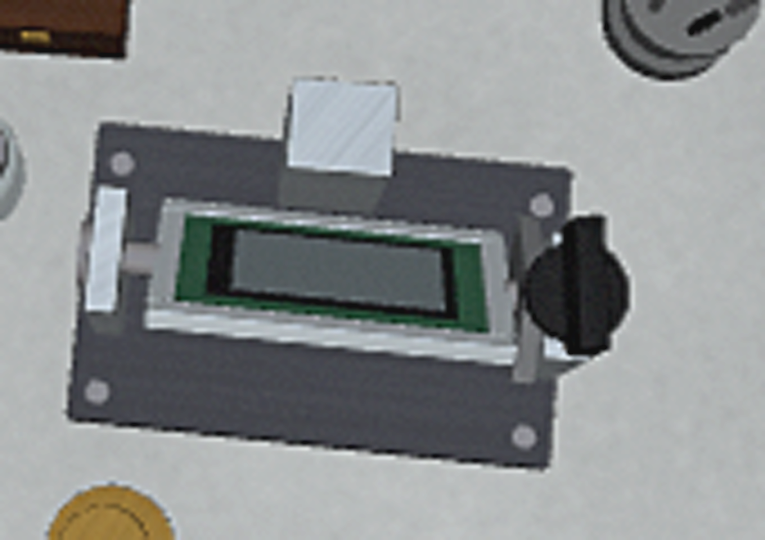

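View pics/side1.png

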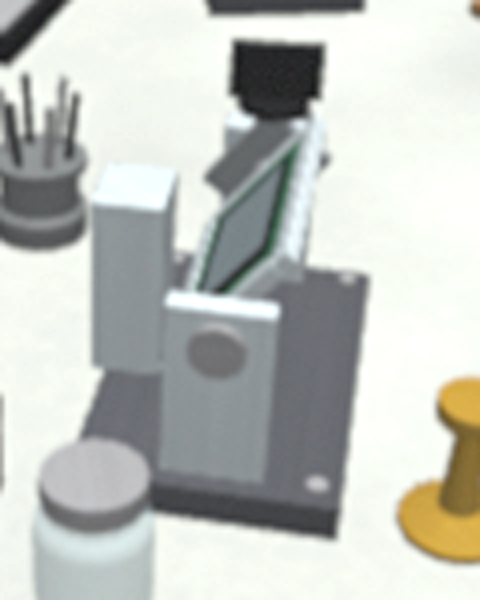

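```bash
python3 - <<'E'
from h import *
W=np.load("top.npy")
m=((W[...,2]>.019)&(W[...,2]<.031)).astype(np.uint8)
n,l,st,c=cv2.connectedComponentsWithStats(m)
for i in range(1,n):
    if st[i,4]>300:
        p=W[l==i]; r=cv2.minAreaRect(p[:,:2].astype(np.float32)*1000); print(st[i],r)
        q=p
# in frame coords
from math import *
best=None
from scipy.optimize import minimize
c=cv2.minAreaRect(q[:,:2].astype(np.float32)*1000)
# robust fit of edges: percentiles in the frame
for yaw in np.arange(-.14,-.05,.01):
    Rz=np.array([[cos(yaw),-sin(yaw)],[sin(yaw),cos(yaw)]])
    f=q[:,:2]@Rz
    print(round(yaw,3),np.percentile(f,[.3,99.7],axis=0).round(4).tolist(),np.prod(np.ptp(f,axis=0)).round(5))
for name in ("top","side"):
    W=np.load(name+".npy")
    # edge: highest pts of the module
    m=(W[...,2]>.145)&(W[...,0]<.56)&(W[...,1]>-.105)&(W[...,1]<.075)&(W[...,0]>.45)
    p=W[m]; print(name,len(p),p.min(0).round(4),p.max(0).round(4))
    # profile in slices of y
    yaw=-.1;Rz=np.array([[cos(yaw),-sin(yaw)],[sin(yaw),cos(yaw)]])
    o=np.array([.5345,-.0285])
    F=(W[...,:2]-o)@Rz
    mm=(abs(F[...,1])<.08)&(abs(F[...,0])<.06)&(W[...,2]>.05)&(W[...,2]<.2)
    A=np.c_[F[mm],W[mm][:,2]]
    for z0 in np.arange(.06,.18,.01):
        k=(A[:,2]>z0)&(A[:,2]<z0+.01)
        if k.sum()>5: print(round(z0+.005,3),k.sum(),"x",A[k,0].min().round(4),np.median(A[k,0]).round(4),A[k,0].max().round(4))
E
```

```text
[481  60  31  68 384] ((829.4136962890625, -522.037841796875), (172.04103088378906, 66.06135559082031), 9.704241752624512)
[ 46  92  36  35 484] ((797.5181884765625, 516.8172607421875), (86.26115417480469, 84.00482177734375), 33.65456771850586)
[ 16 129  25  24 456] ((719.045654296875, 596.309814453125), (59.6264762878418, 58.263328552246094), 55.88568878173828)
[ 235  177  107   31 1321] ((586.4915771484375, -31.911712646484375), (249.64002990722656, 61.69825744628906), 84.78790283203125)
[ 230  211  109   43 2364] ((498.39990234375, -23.192840576171875), (249.9700469970703, 77.98697662353516), 84.09699249267578)
-0.14 [[0.4548, -0.0777], [0.5285, 0.1707]] 0.01977
-0.13 [[0.4563, -0.0825], [0.5299, 0.1656]] 0.01969
-0.12 [[0.4577, -0.0875], [0.5313, 0.1608]] 0.01961
-0.11 [[0.4588, -0.0925], [0.5326, 0.156]] 0.01954
-0.1 [[0.4595, -0.0974], [0.5338, 0.1511]] 0.01958
-0.09 [[0.4591, -0.1021], [0.5351, 0.1462]] 0.02008
-0.08 [[0.4583, -0.1069], [0.5362, 0.1412]] 0.02059
-0.07 [[0.4574, -0.1116], [0.5373, 0.1364]] 0.0211
-0.06 [[0.4565, -0.1163], [0.5383, 0.1315]] 0.0216
top 698 [ 0.4907 -0.1046  0.145 ] [0.5271 0.0609 0.1659]
0.065 18 x 0.0455 0.0463 0.0549
0.075 112 x 0.0286 0.0348 0.0481
0.085 239 x 0.0234 0.0289 0.0472
0.095 179 x 0.015 0.0214 0.047
0.105 225 x 0.0073 0.0142 0.0469
0.115 235 x -0.0005 0.0067 0.0599
0.125 244 x -0.008 -0.001 0.0527
0.135 261 x -0.0154 -0.0089 0.0474
0.145 437 x -0.0229 -0.0151 0.06
0.155 396 x -0.0371 -0.0301 0.0528
0.165 140 x -0.0374 -0.0304 -0.0263
side 292 [ 0.4909 -0.1036  0.1451] [0.526  0.0634 0.1625]
0.065 22 x 0.0456 0.0504 0.0583
0.075 50 x 0.0319 0.0461 0.0583
0.085 83 x 0.0238 0.03 0.0586
0.095 71 x 0.0167 0.0229 0.0589
0.105 92 x 0.008 0.0154 0.0589
0.115 113 x 0.0002 0.0076 0.0593
0.125 116 x -0.0068 -0.0 0.0596
0.135 125 x -0.0146 -0.0076 0.0596
0.145 188 x -0.0225 -0.0146 0.06
0.155 144 x -0.0373 -0.0323 -0.0216
0.165 58 x -0.0351 -0.0305 -0.0282
```

```bash
cat >> h.py <<'E'
from scipy.spatial.transform import Rotation as Ro
O=np.array([.5345,-.027]);YAW=-.105
c_,s_=np.cos(YAW),np.sin(YAW)
def f2w(fx,fy,z): return np.array([O[0]+fx*c_-fy*s_,O[1]+fx*s_+fy*c_,z])
def w2f(p): 
    d=np.array(p[:2])-O; return np.array([d[0]*c_+d[1]*s_,-d[0]*s_+d[1]*c_,p[2]])
def st():
    o=robot.get_obs(); print("t",round(o["time"],2),"tcp",np.round(o["tool_pos"],4),"frame",w2f(o["tool_pos"]).round(4),"rpy",np.round(o["ee_rot"],3),"F",np.round(o["wrist_force"],1),"w",round(o["width"],4),"q",np.round(o["joint_positions"],2)); return o
def rows(wps,o=None):
    """wps: list of (fx,fy,z,yaw) -> tool deltas"""
    o=o or st(); R0=Ro.from_euler("xyz",o["ee_rot"]);p0=np.array(o["tool_pos"])
    for fx,fy,z,yaw in wps:
        d=R0.inv().apply(f2w(fx,fy,z)-p0)*1000
        r=(R0.inv()*Ro.from_euler("xyz",[np.pi,0,yaw])).as_rotvec()
        print(d.round(1),r.round(3))
E
python3 - <<'E'
from h import *
print(f2w(.028,.003,.3), f2w(0,-.111,.182))
p0=np.array([.2394,-.4946]);p1=f2w(.028,.003,.3)[:2]
def fr(a): return tuple(w2f(np.r_[p0+(p1-p0)*a,.3]))
rows([(*fr(1/3),.45+.862)])
E
```

```text
[ 0.56266021 -0.02695112  0.3       ] [ 0.5228664  -0.13738867  0.182     ]
t 1.0 tcp [ 0.2396 -0.4951  0.2056] frame [-0.2442 -0.4964  0.2056] rpy [3.141 0.    0.451] F [ 0.3  1.1 -0.4] w 0.0938 q [-1.22  0.09  1.37 -0.    1.68 -0.1 ]
[164.9 -93.9 -94.5] [ 0.     0.    -0.861]
```

>>> carry_out:
  deltas: "0 0 -40 0 0 -0.1 1; 20 -11 -80 0 0 -0.22 1; 45 -25 -95 0 0 -0.34 1; 75 -42 -95 0 0 -0.46 1; 100 -57 -95 0 0 -0.58 1; 125 -71 -95 0 0 -0.7 1; 150 -85 -95 0 0 -0.8 1; 165 -94 -95 0 0 -0.86 1"

```text
time: 1.67
tool_pos: [0.3484, -0.3364, 0.301]
ee_rot: [3.14, -0.0, 1.317]
wrist_force: [-0.7, 0.6, 0.5]
width: 0.0439
```

```bash
python3 - <<'E'
from h import *
o=st(); t=w2f(np.r_[(np.array(o["tool_pos"][:2])+f2w(.028,.003,.3)[:2])/2,.3])
rows([(*t,1.312+.862),(.028,.003,.3,3.037)],o)
E
```

```text
t 1.67 tcp [ 0.3484 -0.3364  0.301 ] frame [-0.1526 -0.3272  0.301 ] rpy [ 3.14  -0.     1.317] F [-0.7  0.6  0.5] w 0.0439 q [-0.89 -0.06  1.33  0.    1.87 -0.63]
[176.7  64.9   1.1] [ 0.001  0.    -0.857]
[353.3 129.7   1.2] [ 1.00e-03  1.00e-03 -1.72e+00]
```

>>> carry_out:
  deltas: "25 9 0 0 0 -0.12 1; 50 18 0 0 0 -0.24 1; 75 27 0 0 0 -0.36 1; 100 37 0 0 0 -0.48 1; 125 46 0 0 0 -0.6 1; 150 55 0 0 0 -0.72 1; 177 65 0 0 0 -0.84 1; 200 73 0 0 0 -0.95 1"

```text
time: 2.33
tool_pos: [0.47, -0.1625, 0.3006]
ee_rot: [3.141, 0.0, 2.267]
wrist_force: [-0.2, 0.2, 0.2]
width: 0.0003
```

```bash
python3 - <<'E'
from h import *
rows([(.028,.003,.3,3.037)])
E
```

```text
t 2.33 tcp [ 0.47   -0.1625  0.3006] frame [-0.05   -0.1415  0.3006] rpy [3.141 0.    2.267] F [-0.2  0.2  0.2] w 0.0003 q [-0.45 -0.03  1.3   0.    1.87 -1.14]
[ 44.5 158.1   0.7] [ 0.    0.   -0.77]
```

>>> carry_out:
  deltas: "7 25 0 0 0 -0.12 1; 14 50 0 0 0 -0.24 1; 21 75 0 0 0 -0.36 1; 28 100 0 0 0 -0.48 1; 36 130 0 0 0 -0.6 1; 44.5 158 0 0 0 -0.7 1; 44.5 158 0 0 0 -0.77 1; 44.5 158 0 0 0 -0.77 1"

```text
time: 3.0
tool_pos: [0.5632, -0.0277, 0.2998]
ee_rot: [-3.141, -0.001, 3.035]
wrist_force: [0.1, 0.9, -0.2]
width: 0.0006
```

```bash
python3 - <<'E'
from h import *
o=st()
s,R,t=shot("side"); save(s,"pics/side2.png",(200,20,360,270),2.4)
s,R,t=shot("wrist"); save(s,"pics/wrist2.png",None,1.3)
rows([(.028,.003,.130,3.037)])
E
```

```text
t 3.0 tcp [ 0.5632 -0.0277  0.2998] frame [0.0286 0.0023 0.2998] rpy [-3.141e+00 -1.000e-03  3.035e+00] F [ 0.1  0.9 -0.2] w 0.0006 q [-0.15  0.12  1.15 -0.    1.87 -1.61]
t 3.1 tcp [ 0.5626 -0.0293  0.3004] frame [0.0282 0.0007 0.3004] rpy [-3.141 -0.     3.029] F [-0.1 -0.9 -0.3] w 0.0003 q [-0.15  0.12  1.15 -0.    1.87 -1.61]
[  0.2   2.3 170.4] [-0.    -0.    -0.008]
```

View pics/side2.png

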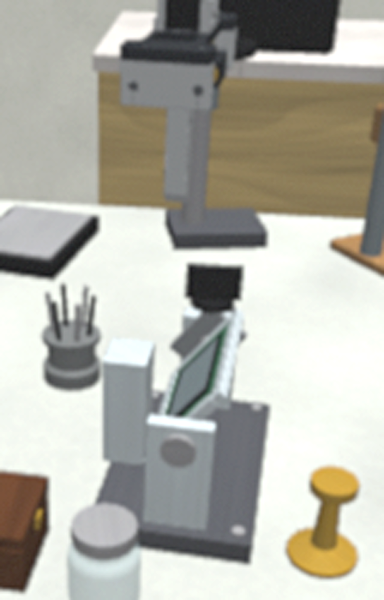

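View pics/wrist2.png

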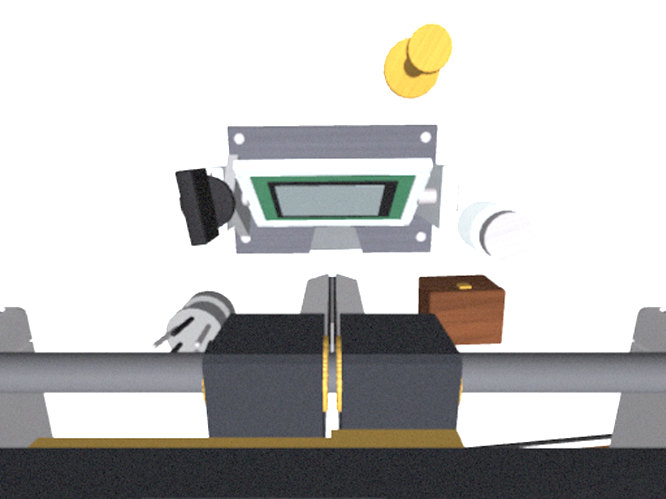

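>>> carry_out:
  deltas: "0 1 40 0 0 -0.01 1; 0 2 80 0 0 -0.01 1; 0 2 115 0 0 -0.01 1; 0 2 140 0 0 -0.01 1; 0 2 158 0 0 -0.01 1; 0 2 168 0 0 -0.01 1; 0 2 171 0 0 -0.01 1; 0 2 171 0 0 -0.01 1"

```text
time: 3.77
tool_pos: [0.5627, -0.0278, 0.1295]
ee_rot: [-3.141, -0.0, 3.039]
wrist_force: [-0.5, 0.5, 0.2]
width: 0.0002
```

>>> carry_out:
  deltas: "-4 0 0 0 0 0 1; -7 0 0 0 0 0 1; -10 0 0 0 0 0 1; -13 0 0 0 0 0 1; -16 0 0 0 0 0 1; -19 0 0 0 0 0 1; -22 0 0 0 0 0 1; -25 0 0 0 0 0 1"

```text
time: 4.43
tool_pos: [0.5882, -0.0297, 0.1294]
ee_rot: [-3.142, 0.0, 3.041]
wrist_force: [-0.4, -1.1, 0.5]
width: 0.0007
```

```bash
python3 - <<'E'
from h import *
o=st()
s,R,t=shot("side"); save(s,"pics/side3.png",(200,20,360,270),2.4)
E
```

```text
t 4.43 tcp [ 0.5882 -0.0297  0.1294] frame [0.0537 0.0029 0.1294] rpy [-3.142  0.     3.041] F [-0.4 -1.1  0.5] w 0.0007 q [-0.15  0.2   1.4  -0.    1.55 -1.62]
```

View pics/side3.png

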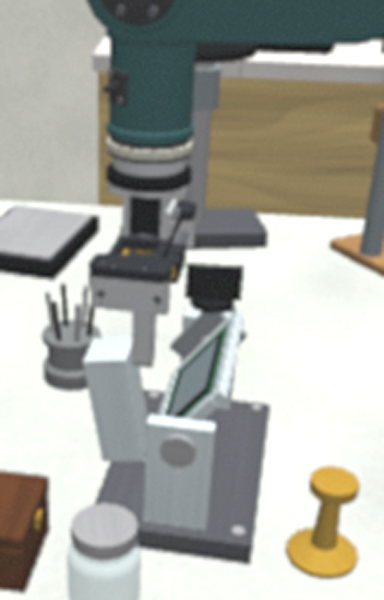

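>>> carry_out:
  deltas: "-4 0 0 0 0 0 1; -8 0 0 0 0 0 1; -13 0 0 0 0 0 1; -18 0 0 0 0 0 1; -24 0 0 0 0 0 1; -30 0 0 0 0 0 1; -35 0 0 0 0 0 1; -35 0 0 0 0 0 1"

```text
time: 5.15
tool_pos: [0.6235, -0.0334, 0.1292]
ee_rot: [-3.142, 0.0, 3.041]
wrist_force: [-1.0, -0.8, -0.5]
width: 0.0002
```

```bash
python3 - <<'E'
from h import *
o=st()
s,R,t=shot("side"); save(s,"pics/side4.png",(180,20,340,270),2.4)
E
```

```text
t 5.15 tcp [ 0.6235 -0.0334  0.1292] frame [0.0892 0.003  0.1292] rpy [-3.142  0.     3.041] F [-1.  -0.8 -0.5] w 0.0002 q [-0.14  0.28  1.3  -0.    1.56 -1.61]
```

View pics/side4.png

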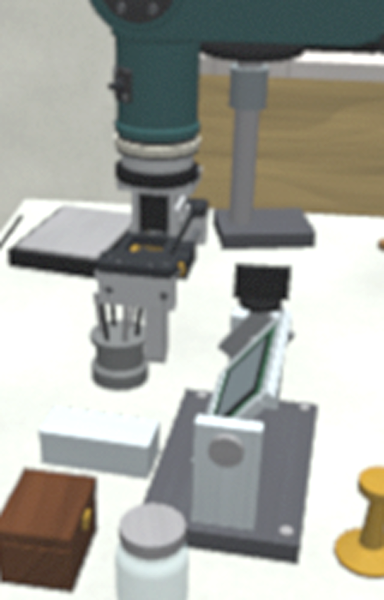

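```bash
python3 - <<'E'
from h import *
rows([(.089,0,.21,3.037),(-.062,0,.21,3.037),(-.062,0,.148,3.037)])
s,R,t=shot("side");W=cloud(s,R,t)
m=(W[...,2]>.035)&(W[...,2]<.053)&(W[...,0]>.6)&(W[...,0]<.8)&(W[...,1]>-.085)&(W[...,1]<.04)
p=W[m];print(len(p),np.median(p[:,2]),cv2.minAreaRect(p[:,:2].astype(np.float32)*1000), w2f(p.mean(0)))
F=np.array([w2f(q) for q in p]);print(F.min(0),F.max(0))
E
```

```text
t 5.2 tcp [ 0.623  -0.0333  0.1292] frame [0.0887 0.003  0.1292] rpy [-3.142 -0.     3.041] F [-0.5 -0.8 -0.3] w 0.0006 q [-0.14  0.28  1.3  -0.    1.56 -1.61]
[ -0.2  -3.  -80.8] [-0.    -0.     0.004]
[150.7  -2.4 -80.7] [-0.    -0.     0.004]
[150.7  -2.4 -18.7] [-0.    -0.     0.004]
650 0.0439706655649642 ((684.1107788085938, -37.494041442871094), (54.713443756103516, 120.6375732421875), 81.28734588623047) [0.14809388 0.01006699 0.0431108 ]
[ 0.08981491 -0.02361307  0.03501404] [0.21118775 0.03214634 0.0469235 ]
```

Block lies flat, top at 44 mm, 8 mm clear of the plate edge. Now to the module's back side.

>>> carry_out:
  deltas: "0 -2 -40 0 0 0 1; 0 -2 -81 0 0 0 1; 35 -2 -81 0 0 0 1; 75 -2 -81 0 0 0 1; 115 -2 -81 0 0 0 1; 151 -2 -81 0 0 0 1; 151 -2 -81 0 0 0 1; 151 -2 -65 0 0 0 1"

```text
time: 5.92
tool_pos: [0.4723, -0.02, 0.1981]
ee_rot: [-3.141, 0.008, 3.041]
wrist_force: [0.2, -0.6, 0.7]
width: 0.0
```

```bash
python3 - <<'E'
from h import *
o=st()
rows([(-.062,0,.148,3.037)],o)
import math
for th in [.93,1.1,1.3,1.5,1.6,1.7,1.9,2.1,2.3,2.5,2.7,2.9,3.0,3.1,3.16]:
    c,s=math.cos(th),math.sin(th)
    r=47
    if th<1.57: x=-55*c-5*s; z=115+r*s-5*c
    else: x=-r*c-5*s; z=115+r*s-5*c
    print(th,"tip center x",round(x-8,1),"z",round(z,1))
E
```

```text
t 5.92 tcp [ 0.4723 -0.02    0.1981] frame [-0.0626  0.0004  0.1981] rpy [-3.141  0.008  3.041] F [ 0.2 -0.6  0.7] w 0.0 q [-0.16 -0.09  1.56 -0.    1.66 -1.63]
[-0.2 -0.4 50.1] [-0.001  0.008  0.004]
0.93 tip center x -44.9 z 149.7
1.1 tip center x -37.4 z 154.6
1.3 tip center x -27.5 z 158.9
1.5 tip center x -16.9 z 161.5
1.6 tip center x -11.6 z 162.1
1.7 tip center x -6.9 z 162.3
1.9 tip center x 2.5 z 161.1
2.1 tip center x 11.4 z 158.1
2.3 tip center x 19.6 z 153.4
2.5 tip center x 26.7 z 147.1
2.7 tip center x 32.4 z 139.6
2.9 tip center x 36.4 z 131.1
3.0 tip center x 37.8 z 126.6
3.1 tip center x 38.8 z 121.9
3.16 tip center x 39.1 z 119.1
```

>>> carry_out:
  deltas: "0 0 25 0 0 0 1; 0 0 46 0 0 0 1; 0 0 46 0 0 0 1; -8 0 46 0 0 0 1; -17 0 45 0 0 0 1; -25 0 40 0 0 0 1; -30 0 37 0 0 0 1; -35 0 35 0 0 0 1"

```text
time: 6.58
tool_pos: [0.5083, -0.0237, 0.1615]
ee_rot: [-3.141, 0.001, 3.041]
wrist_force: [-3.7, 0.2, 2.6]
width: 0.0006
```

```bash
python3 - <<'E'
from h import *
o=st()
s,R,t=shot("side"); save(s,"pics/side5.png",(180,20,340,270),2.4)
E
```

```text
t 6.58 tcp [ 0.5083 -0.0237  0.1615] frame [-0.0264  0.0005  0.1615] rpy [-3.141e+00  1.000e-03  3.041e+00] F [-3.7  0.2  2.6] w 0.0006 q [-0.16  0.01  1.54 -0.    1.59 -1.63]
```

View pics/side5.png

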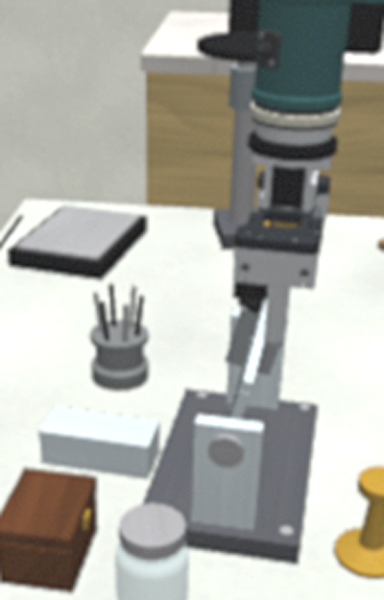

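>>> carry_out:
  deltas: "-5 0 -0.5 0 0 0 1; -10 0 -1 0 0 0 1; -15 0 -1.5 0 0 0 1; -19.5 0 -1.5 0 0 0 1; -24 0 -1 0 0 0 1; -29 0 0 0 0 0 1; -33.5 0 1 0 0 0 1; -38 0 3 0 0 0 1"

```text
time: 7.3
tool_pos: [0.5456, -0.0275, 0.1565]
ee_rot: [-3.141, 0.001, 3.041]
wrist_force: [-1.7, -0.9, 3.2]
width: 0.0005
```

```bash
python3 - <<'E'
from h import *
o=st()
s,R,t=shot("side"); save(s,"pics/side6.png",(180,20,340,270),2.4)
E
```

```text
t 7.3 tcp [ 0.5456 -0.0275  0.1565] frame [0.0111 0.0007 0.1565] rpy [-3.141e+00  1.000e-03  3.041e+00] F [-1.7 -0.9  3.2] w 0.0005 q [-0.15  0.09  1.46 -0.    1.59 -1.62]
```

View pics/side6.png

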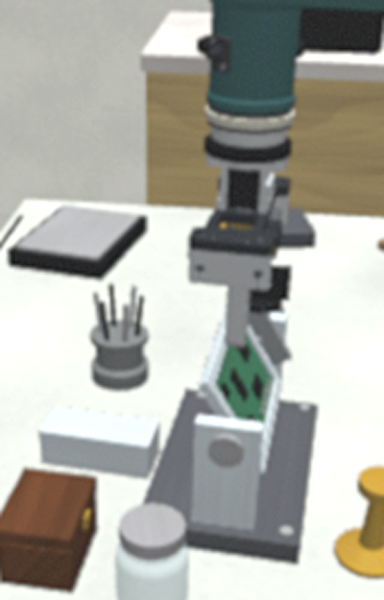

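>>> carry_out:
  deltas: "-4.5 0 0.5 0 0 0 1; -9.5 0 3 0 0 0 1; -13.5 0 5 0 0 0 1; -18 0 8 0 0 0 1; -23 0 10.5 0 0 0 1; -28 0 14 0 0 0 1; -33 0 18.5 0 0 0 1; -37 0 23.5 0 0 0 1"

```text
time: 8.02
tool_pos: [0.5833, -0.0313, 0.1334]
ee_rot: [-3.142, 0.003, 3.041]
wrist_force: [-2.5, -0.1, 2.3]
width: 0.0005
```

```bash
python3 - <<'E'
from h import *
o=st()
s,R,t=shot("side"); save(s,"pics/side7.png",(180,20,340,270),2.4)
E
```

```text
t 8.02 tcp [ 0.5833 -0.0313  0.1334] frame [0.0489 0.0009 0.1334] rpy [-3.142e+00  3.000e-03  3.041e+00] F [-2.5 -0.1  2.3] w 0.0005 q [-0.15  0.18  1.4   0.    1.55 -1.62]
```

View pics/side7.png

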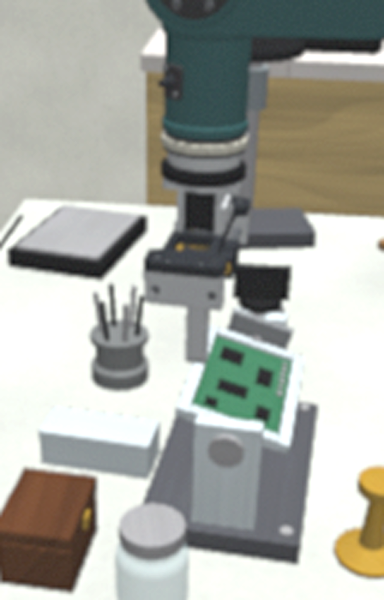

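>>> carry_out:
  deltas: "-2 0 3 0 0 0 1; -3 0 6 0 0 0 1; -3 0 8.5 0 0 0 1; -3 0 11 0 0 0 1; -3 0 13 0 0 0 1; -3 0 14.5 0 0 0 1; -3 0 15.5 0 0 0 1; -3 0 15.5 0 0 0 1"

```text
time: 8.73
tool_pos: [0.5858, -0.0315, 0.1193]
ee_rot: [-3.141, 0.004, 3.041]
wrist_force: [2.1, -0.9, 6.3]
width: 0.0003
```

```bash
python3 - <<'E'
from h import *
o=st()
s,R,t=shot("side"); save(s,"pics/side8.png",(200,90,340,250),3.6)
W=cloud(s,R,t)
F=np.stack([(W[...,0]-O[0])*c_+(W[...,1]-O[1])*s_,-(W[...,0]-O[0])*s_+(W[...,1]-O[1])*c_,W[...,2]],-1)
m=(abs(F[...,1])<.08)&(abs(F[...,0])<.058)&(abs(F[...,2]-.118)<.02)
p=F[m];p=p[(abs(p[:,1])>.03)]
A=np.c_[p[:,0],p[:,1],np.ones(len(p))];k=np.linalg.lstsq(A,p[:,2],rcond=None)[0]
for _ in range(5):
    g=abs(A@k-p[:,2])<.003; k=np.linalg.lstsq(A[g],p[g,2],rcond=None)[0]
print("plane",k,g.sum(),len(p))
E
```

```text
t 8.73 tcp [ 0.5858 -0.0315  0.1193] frame [0.0515 0.0009 0.1193] rpy [-3.141  0.004  3.041] F [ 2.1 -0.9  6.3] w 0.0003 q [-0.15  0.2   1.42  0.    1.52 -1.62]
plane [-0.02312471 -0.00167967  0.11782607] 854 917
```

View pics/side8.png

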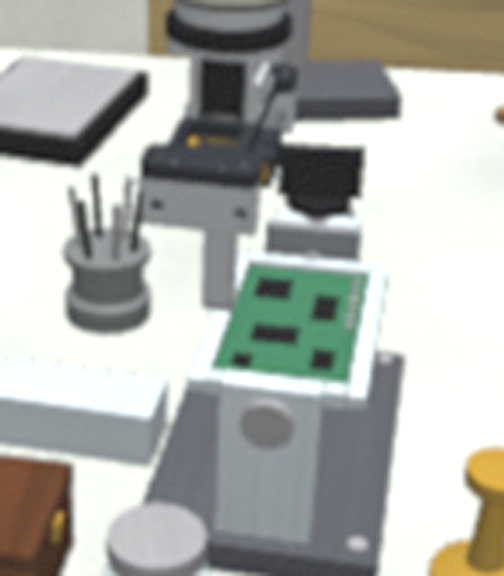

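```bash
python3 - <<'E'
from h import *
rows([(.051,0,.25,3.037),(0,-.111,.25,3.156),(0,-.111,.163,3.156)])
W=np.load("top.npy")
m=(W[...,2]>.185)&(W[...,2]<.205)&(W[...,0]>.4)&(W[...,0]<.6)&(W[...,1]>-.2)&(W[...,1]<-.1)
p=W[m][:,:2]; d=p-p.mean(0); u,s,v=np.linalg.svd(d,full_matrices=False); print(p.mean(0),v[0],np.arctan2(v[0,1],v[0,0]))
E
```

```text
t 8.78 tcp [ 0.5858 -0.0315  0.1194] frame [0.0515 0.0009 0.1194] rpy [-3.141  0.004  3.041] F [1.4 0.5 6.7] w 0.0007 q [-0.15  0.2   1.42  0.    1.52 -1.62]
[  -0.    -0.9 -130.6] [-0.     0.004  0.004]
[  51.4 -111.7 -130.8] [-0.     0.004 -0.115]
[  51.8 -111.7  -43.8] [-0.     0.004 -0.115]
[ 0.5226151  -0.13622559] [-0.99973533 -0.023006  ] -3.118584625242731
```

>>> carry_out:
  deltas: "0 0 -40 0 0 0 1; 0 -1 -80 0 0 0 1; 0 -20 -120 0 0 -0.05 0.5; 15 -50 -131 0 0 -0.1 0; 35 -80 -131 0 0 -0.122 0; 51.5 -111.5 -131 0 0 -0.122 0; 51.5 -111.5 -131 0 0 -0.122 0; 51.5 -111.5 -131 0 0 -0.122 0"

```text
time: 9.45
tool_pos: [0.5208, -0.1381, 0.2478]
ee_rot: [3.141, -0.002, -3.124]
wrist_force: [0.5, 1.1, 0.7]
width: 0.0369
```

```bash
python3 - <<'E'
from h import *
o=st()
s,R,t=shot("wrist"); save(s,"pics/wrist9.png",None,1.3)
W=cloud(s,R,t)
m=(W[...,2]>.185)&(W[...,2]<.203)&(W[...,0]>.46)&(W[...,0]<.6)&(W[...,1]>-.2)&(W[...,1]<-.1)
p=W[m][:,:2]
if len(p)>10: print(len(p),cv2.minAreaRect(p.astype(np.float32)*1000))
for d in robot.place_of(s,"knob_grip")[:2]: print(d["p"],R.T@(np.array(d["at"])-t))
o=st()
rows([(0,-.111,.163,3.162)],o)
E
```

```text
t 9.45 tcp [ 0.5208 -0.1381  0.2478] frame [-0.002  -0.1119  0.2478] rpy [ 3.141e+00 -2.000e-03 -3.124e+00] F [0.5 1.1 0.7] w 0.0369 q [-0.36  0.06  1.32  0.    1.77 -1.95]
1078 ((522.87939453125, -134.6666259765625), (59.24821090698242, 13.573894500732422), 0.8644108176231384)
0.78 [ 0.52505972 -0.13253877  0.18168639]
t 9.55 tcp [ 0.5219 -0.1365  0.2476] frame [-0.0011 -0.1102  0.2476] rpy [ 3.14e+00 -2.00e-03 -3.12e+00] F [ 0.2  0.6 -0.3] w 0.0455 q [-0.36  0.06  1.32  0.    1.77 -1.95]
[-1.1 -1.  84.6] [ 0.001 -0.002  0.001]
```

View pics/wrist9.png

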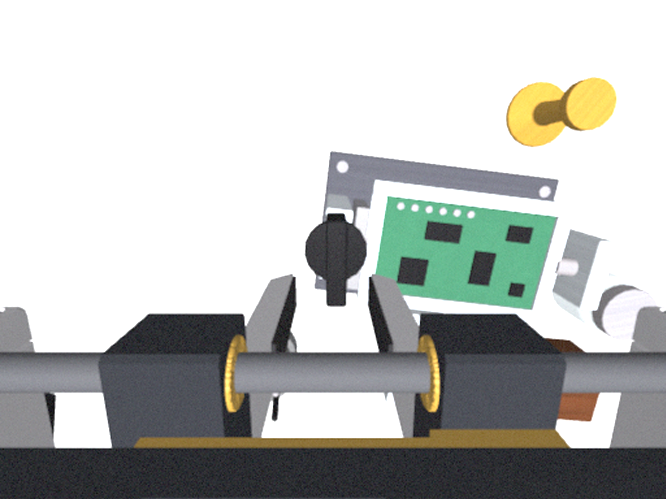

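>>> carry_out:
  deltas: "-1 0 25 0 0.002 0 0.4; -1 0 50 0 0.002 0 0.4; -1 0 70 0 0.002 0 0.4; -1 0 80 0 0.002 0 0.4; -1 0 84 0 0.002 0 0.4; -1 0 84 0 0.002 0 0.4; -1 0 84 0 0.002 0 1; -1 0 84 0 0.002 0 1"

```text
time: 10.22
tool_pos: [0.5241, -0.1372, 0.1662]
ee_rot: [-3.14, 0.001, -3.12]
wrist_force: [-0.4, 0.2, -0.1]
width: 0.0465
```

>>> carry_out:
  deltas: "0 0 0 0 0 0 1; 0 0 0 0 0 0 1; 0 0 0 0 0 0 1; 0 0 0 0 0 0 1; 0 0 0 0 0 0 1; 0 0 0 0 0 0 1; 0 0 0 0 0 0 1; 0 0 0 0 0 0 1"

```text
time: 10.88
tool_pos: [0.5232, -0.1354, 0.1649]
ee_rot: [3.138, -0.001, -3.119]
wrist_force: [0.2, 5.2, 2.4]
width: 0.0138
```

```bash
python3 - <<'E'
from h import *
o=st(); print(o["wrist_torque"])
E
```

```text
t 10.88 tcp [ 0.5232 -0.1354  0.1649] frame [ 0.0002 -0.1089  0.1649] rpy [ 3.138e+00 -1.000e-03 -3.119e+00] F [0.2 5.2 2.4] w 0.0138 q [-0.36  0.08  1.46  0.    1.61 -1.95]
[ 1.0019921  -0.06988408 -0.0201674 ]
```

>>> carry_out:
  deltas: "0 1 0 0 0 0.08 1; 0 1.3 0 0 0 0.19 1; 0 1.3 0 0 0 0.3 1; 0 1.3 0 0 0 0.41 1; 0 1.3 0 0 0 0.52 1; 0 1.3 0 0 0 0.63 1; 0 1.3 0 0 0 0.74 1; 0 1.3 0 0 0 0.85 1"

```text
time: 11.55
tool_pos: [0.5232, -0.1354, 0.1649]
ee_rot: [-3.141, -0.001, 2.308]
wrist_force: [-0.9, 2.1, 1.0]
width: 0.0138
```

```bash
python3 - <<'E'
from h import *
o=st(); print(o["wrist_torque"])
E
```

```text
t 11.55 tcp [ 0.5232 -0.1354  0.1649] frame [ 1.000e-04 -1.090e-01  1.649e-01] rpy [-3.141e+00 -1.000e-03  2.308e+00] F [-0.9  2.1  1. ] w 0.0138 q [-0.36  0.08  1.46 -0.    1.6  -1.1 ]
[ 0.48506777 -0.01824153  0.05804631]
```

Good; remaining 2.308 → 1.467, i.e. 0.84.

>>> carry_out:
  deltas: "0 0 0 0 0 0.11 1; 0 0 0 0 0 0.22 1; 0 0 0 0 0 0.33 1; 0 0 0 0 0 0.44 1; 0 0 0 0 0 0.55 1; 0 0 0 0 0 0.66 1; 0 0 0 0 0 0.74 1; 0 0 0 0 0 0.8 1"

```text
time: 12.22
tool_pos: [0.5231, -0.1355, 0.1649]
ee_rot: [-3.14, -0.0, 1.509]
wrist_force: [-1.1, 0.9, 1.4]
width: 0.0141
```

```bash
python3 - <<'E'
from h import *
o=st(); print(o["wrist_torque"])
E
```

```text
t 12.22 tcp [ 0.5231 -0.1355  0.1649] frame [ 0.     -0.1091  0.1649] rpy [-3.14  -0.     1.509] F [-1.1  0.9  1.4] w 0.0141 q [-0.36  0.08  1.46 -0.    1.6  -0.3 ]
[ 0.39169827 -0.01177883  0.08106671]
```

>>> carry_out:
  deltas: "0 0 0 0 0 0.01 1; 0 0 0 0 0 0.02 1; 0 0 0 0 0 0.03 1; 0 0 0 0 0 0.04 1; 0 0 0 0 0 0.05 1; 0 0 0 0 0 0.06 1; 0 0 0 0 0 0.07 1; 0 0 0 0 0 0.07 1"

```text
time: 12.88
tool_pos: [0.5231, -0.1355, 0.1648]
ee_rot: [-3.14, 0.0, 1.443]
wrist_force: [-2.2, 3.5, 5.5]
width: 0.0137
```

```bash
python3 - <<'E'
from h import *
o=st(); print(o["wrist_torque"])
E
```

```text
t 12.88 tcp [ 0.5231 -0.1355  0.1648] frame [ 0.     -0.1091  0.1648] rpy [-3.14   0.     1.443] F [-2.2  3.5  5.5] w 0.0137 q [-0.36  0.08  1.46 -0.    1.6  -0.23]
[0.68807563 0.34846023 0.47249187]
```

>>> carry_out:
  deltas: "0 0 0 0 0 -0.02 1; 0 0 0 0 0 -0.02 0.4; 0 0 0 0 0 -0.02 0.4; 0 0 0 0 0 -0.02 0.4; 0 0 -15 0 0 -0.02 0.4; 0 0 -50 0 0 -0.02 0.4; 0 0 -90 0 0 -0.02 0.4; 0 0 -130 0 0 -0.02 0.4"

```text
time: 13.55
tool_pos: [0.5228, -0.1362, 0.2944]
ee_rot: [-3.137, 0.001, 1.461]
wrist_force: [0.9, -0.7, 0.1]
width: 0.0555
```

>>> carry_out:
  deltas: "0 0 -20 0 0 0 0; 35 0 -30 0 0 0 0; 70 0 -30 0 0 0 0; 70 -40 -30 0 0 0 0; 70 -80 -30 0 0 0 0; 70 -120 -30 0 0 0 0; 70 -160 -30 0 0 0 0; 70 -160 -30 0 0 0 0"

```text
time: 14.22
tool_pos: [0.3671, -0.0483, 0.3261]
ee_rot: [3.142, 0.002, 1.462]
wrist_force: [1.1, -0.1, 0.5]
width: 0.094
```

```bash
python3 - <<'E'
from h import *
o=st()
for n in ("top","side"):
    s,R,t=shot(n);W=cloud(s,R,t)
    save(s,f"pics/{n}10.png",(215,120,385,270) if n=="top" else (170,90,350,270),4)
    F=np.stack([(W[...,0]-O[0])*c_+(W[...,1]-O[1])*s_,-(W[...,0]-O[0])*s_+(W[...,1]-O[1])*c_,W[...,2]],-1)
    m=(abs(F[...,1])<.083)&(abs(F[...,0])<.053)&(abs(F[...,2]-.118)<.02)
    p=F[m]
    A=np.c_[p[:,0],p[:,1],np.ones(len(p))];k=np.linalg.lstsq(A,p[:,2],rcond=None)[0]
    for _ in range(5):
        g=abs(A@k-p[:,2])<.003; k=np.linalg.lstsq(A[g],p[g,2],rcond=None)[0]
    print(n,"plane",k,g.sum(),len(p))
    for lo,hi,c in ((.18,.205,(0,-.111,.06)),(.036,.052,(.15,.003,.09))):
        m=(F[...,2]>lo)&(F[...,2]<hi)&(np.hypot(F[...,0]-c[0],F[...,1]-c[1])<c[2])
        p=F[m];
        if len(p)>10: print(len(p),np.median(p[:,2]).round(4),cv2.minAreaRect(p[:,:2].astype(np.float32)*1000))
    for th in ["turret_mid","jar_mid","box_mid","stand_mid","block_center","knob_grip"]:
        for d in robot.place_of(s,th)[:1]: print(th,round(d["p"],2),(R.T@(np.array(d["at"])-t)).round(4))
E
```

```text
t 14.22 tcp [ 0.3671 -0.0483  0.3261] frame [-0.1643 -0.0388  0.3261] rpy [3.142e+00 2.000e-03 1.462e+00] F [ 1.1 -0.1  0.5] w 0.094 q [-0.28 -0.31  1.49 -0.    1.96 -0.17]
top plane [-1.43624836e-02  8.70555466e-05  1.17710026e-01] 2894 3735
238 0.1936 ((0.07902097702026367, -110.60508728027344), (14.373482704162598, 60.39297103881836), 0.24487580358982086)
1064 0.0438 ((150.4756622314453, 3.046152114868164), (50.05860137939453, 120.88417053222656), 88.98161315917969)
turret_mid 0.74 [ 0.6929 -0.2175  0.0261]
jar_mid 0.62 [0.6029 0.1602 0.0425]
box_mid 0.75 [0.7013 0.1204 0.0313]
stand_mid 0.74 [0.4037 0.0854 0.0453]
block_center 0.95 [ 0.6836 -0.0384  0.0249]
knob_grip 0.76 [ 0.5269 -0.1393  0.1828]
side plane [-0.02176894 -0.00378004  0.11769272] 1420 1526
88 0.1932 ((-0.7002453804016113, -108.5811767578125), (63.274105072021484, 13.596047401428223), 89.54734802246094)
630 0.044 ((150.3739471435547, 4.493595123291016), (55.42394256591797, 121.53913116455078), 89.23883056640625)
turret_mid 0.71 [ 0.6918 -0.2197  0.0315]
jar_mid 0.92 [0.6049 0.1636 0.0465]
box_mid 0.89 [0.7055 0.1199 0.0363]
stand_mid 0.62 [ 0.5348 -0.0284 -0.0016]
block_center 0.68 [ 0.6845 -0.0393  0.0262]
knob_grip 0.5 [ 0.5261 -0.1384  0.1813]
```

View pics/top10.png

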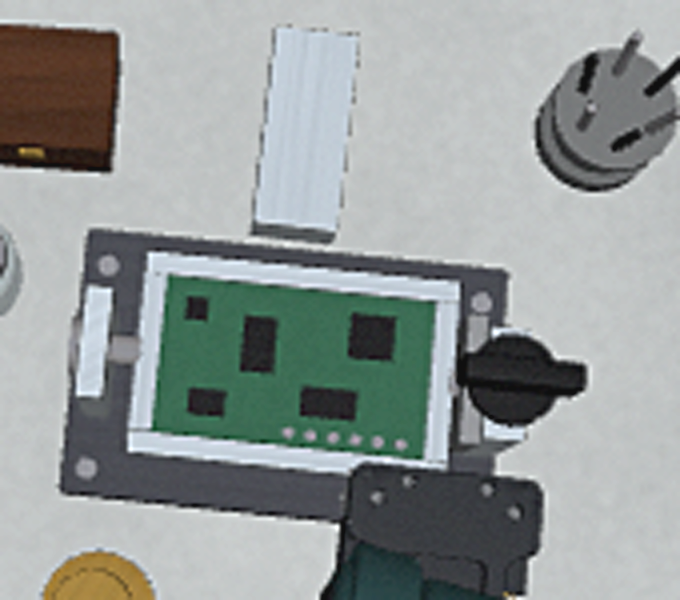

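View pics/side10.png

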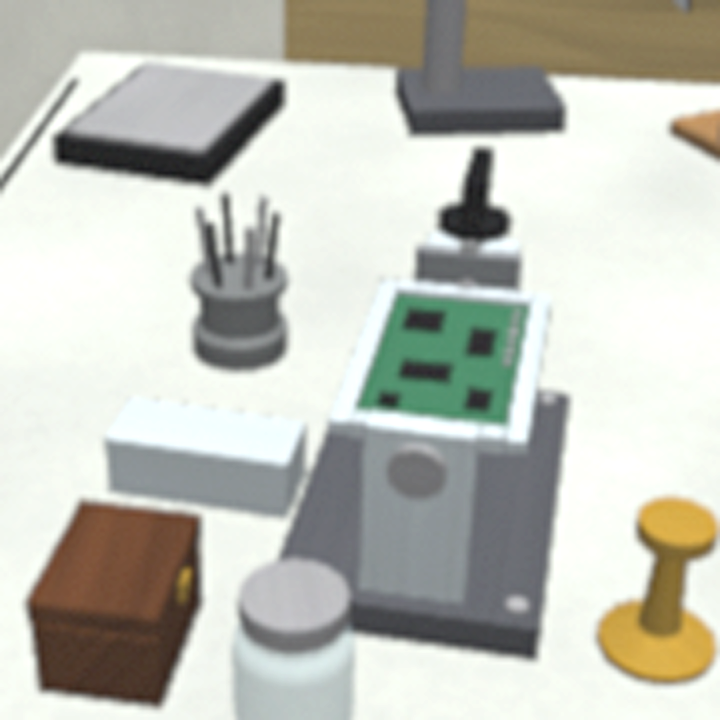

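The top view shows the bar in line with the module (0.2° off), board side up and level, and the block flat beside the plate. The arm is clear of everything.

```bash
python3 - <<'E'
from h import *
st(); print(robot.close_job())
E
```

```text
t 14.92 tcp [ 0.3721 -0.049   0.3246] frame [-0.1592 -0.0389  0.3246] rpy [-3.139  0.     1.463] F [-0.5  0.4 -0.8] w 0.0942 q [-0.28 -0.29  1.48 -0.    1.95 -0.17]
the job is handed in; nothing more can be done
None
```

I handed the job in at 14.9 s, with every step done in the order asked and the arm clear with the gripper open.

**What I did:** I pushed the block over the plate's +x edge with shut fingers. I then turned the module over by its rim until it met its stop, gripped the knob and turned it clockwise until the torque jumped from 0.08 to 0.47 N m, and let go.

**Last checks:**
- **Block:** it lies flat with its top at 44 mm, about 8 mm clear of the plate and square to it within about 1°.
- **Module:** the component side is up. Plane fits show a tilt of 0.014 rad from the top camera and 0.022 rad from the side camera, which matches the stop at 3.16.
- **Knob:** the bar is within 0.3° of the module's long axis in the top view.
- **Bystanders:** the detected positions of the turret, jar and box agree with the first look to within about 5 mm. The stand agrees in the top view only. In the side view its detection (p 0.62) landed on the frame's origin, so I discounted it; the picture shows the stand upright and clear of the frame.

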